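Refit the baffle plate in the dust-extraction box

TASK

Refit the baffle plate in the bench dust-extraction box: lift it out of the filing rack, lay it grip side up on the sloping wooden rest, let go and take it again by its grip. The plate is longer than the box's opening, so pass it in tilted, one end first under an end lip, then level it and set it down gently, flat on the ledges, with both ends tucked under the lips. Do not drop or force the plate, and leave the other things where they are.

Things in the scene. Friction and masses are not known exactly. Their poses are not given: they have to be found in the camera images.
- baffle: Aluminium plate 160 (x) x 100 (y) x 8 mm, rows of dark holes, an upright black grip on its upper face; 0.17 to 0.31 kg. Origin: centre of its plain underside; z out of the grip side. Symmetric end for end. At the start it stands on a short edge in one of the rack's slots, its +x pointing down, its z level and along the rack's +x, leaning up to 3 degrees. Held by the grip it balances.
- grip (a point): Middle of the plate's grip: a flat black fin 70 mm long (along the plate's x), 12 mm thick (along y), rising 58 mm from the middle of the upper face (which is at z = 8 mm); its top at z = 66 mm. This point is at z = 37 mm; axes as the plate's.
- edge (a point): Middle of the plate's short edge that is on top at the start (x = -80, z = 4 mm in the plate's frame; axes as the plate's), then 172 mm above the bench and free to be pinched across the 8 mm thickness from above. The fin begins 45 mm below this edge.
- extractor: Fixed grey steel box, open on top, 206 (x) x 128 (y) x 95 mm high; origin: centre of its underside, z up. The cavity inside is 194 mm long (|x| < 97 mm) and 116 mm wide. A ledge, top 45 mm above the bench, runs along each end from |x| = 97 in to 63 mm; between the ledges it is open down to a floor at 4 mm. A black hose stub sticks 35 mm out of its -y side.
- opening (a point): Centre of the extractor's top opening, 95 mm above the bench, axes as the extractor's. The opening is 142 mm along x, 116 mm along y (no lips at the y sides). At its -x and +x ends lips 26 mm wide and 5 mm thick overhang the ledges, with 45 mm of free height between ledge and lip.
- seat (a point): Point at the centre of the extractor, level with the ledges' top faces (45 mm above the bench), axes as the extractor's. The fitted plate's origin belongs here, its x along the extractor's x (either way round), grip up. The extractor's long side runs roughly away from the robot.
- rest: Fixed sloping wooden rest on a base 150 x 110 x 8 mm (x from -85 to 65 mm); z up. Its face slopes at 45 degrees, looks up and to its +x, is 100 mm wide and 120 mm long up the slope. A toe block at the foot stands 10 mm proud, square to the slope, and stops the plate's lower edge. The 160 mm plate overhangs the slope's top by 40 mm, with finger room; a strut stands behind at x = -47 to -37 mm.
- rest_toe (a point): The inner corner where the sloping face meets the toe block, at mid width: 45 mm along the rest's x and 22 mm above the bench; axes as the rest's. From it the slope rises towards the rest's -x. The slope looks roughly towards the robot.
- rack: Fixed plywood rack, base 170 (x) x 124 (y) x 12 mm; origin: centre of its underside, z up. Two slots, at x = -55 and +55 mm, each 10 mm wide (x) and 108 mm long (y), between walls with tops 52 mm above the bench. The baffle plate stands in one slot, the blank board in the other. Its +x points roughly to the robot, so the plate's grip does too.
- blank: Bystander: plain plywood board 130 x 100 x 8 mm without a grip, standing in the rack's other slot; origin at the centre of one face, +x down, z along the rack's x. Its top edge is 142 mm above the bench.
- glue: Bystander: white glue bottle with a black cap, 54 mm across and 150 mm tall, standing upright; origin at the centre of its foot, z up.
- mallet: Bystander: hammer lying on the bench, about 250 mm long along its x, handle to -x, its origin near the middle of its length.
- offcut: Bystander: light wood off-cut, 90 x 60 x 35 mm, lying on the bench; origin at the centre of its underside.
Not all that is in view belongs to the job. There is more than one size of the baffle; the job needs the largest.

How it is judged:
By the outcome, as a careful person would: the job done as asked, in the order asked, and still so for the second after the job is handed in, with the robot touching nothing.
It also fails if it takes over 67 s, if anything falls off the work surface, if the arm or the gripper's body presses on something with over 40 N, if the wrist force passes 120 N, or if a joint passes its speed limit or range.

ROBOT

A 7-joint arm with a two-finger parallel gripper is mounted at the origin on the work surface. World frame = base frame: x ahead of the robot, y to its left, z up, the work surface at z = 0. Lengths are in m, angles in rad, forces in N, time in s.
With the tool pointing down it reaches from about 0.4 to 0.75 m from the base axis. Payload 19.5 kg.
Tool frame: the origin (TCP) lies on the mounting face of the last link; the fingertips stand 173 mm ahead of it and the grasp point (between the pads) lies 155 mm ahead of it (bot.hold_point_z is the z of the grasp point in the tool frame, in m); z points along the fingers, y is the line along which they close (so a half turn about z gives the same grasp; the last joint's range is limited). The gripper opens to 85 mm and grips with 20 to 120 N. Pads are 22 mm wide; open, the fingers measure 114 mm over their backs; the gripper's body (76 mm by 85 mm) begins 54 mm behind the grasp point. The pads swing forward as they close: fully open they stand 13 mm farther back than shut.
Start: joints at [1.177, 0.707, -0.028, 1.485, 0.022, 0.951, -0.075], TCP at [0.198, -0.54, 0.405] pointing down, gripper open.
Joint ranges: [-2.71, 2.71], [-0.32, 2.16], [-1.57, 1.52], [0, 2.45], [-1.46, 4.6], [0, 2.02], [-2.83, 2.83]. Speed limits (rad/s): [1.89, 1.89, 2.57, 2.57, 3.01, 3.01, 3.01].

INTERFACE

Orientations are given as a unit quaternion [w, x, y, z].
In Python, from rig import bot gives the robot as it stands. The module is installed in compiled form; this text tells all that it offers.
- The arm moves only by the shell command python3 -m crank 'ROWS'. ROWS is JSON, a list of rows, each a list of 7 numbers: the shift along the tool's x, y, z in units of 0.5 m (1.0 is 0.5 m), then the turn, a rotation vector about the tool's x, y, z in units of 30 degrees (1.0 is 30 degrees), then the opening, from -1 (shut) to 1 (fully open). In form: [[dx, dy, dz, ax, ay, az, claw], ...]. A call has 1 to 12 rows; each row is the pose to reach, as a shift and turn from the pose commanded when the call began, along the tool's axes at that moment; what a row does not reach only later rows make up. A row lasts 1/8 s, in which the tool goes at most 62.5 mm and 10.7 degrees, less where a joint would pass 70% of its speed; a pose out of reach is approached as far as the arm can. A call with a number of a shift or a turn outside -1 to 1 is refused whole. A call with a gripper value outside its range is refused whole. The fingers move at their own pace and stop on an object; the grip force is fixed at half the most. Time passes only in rows, so rows that repeat a pose let the fingers close. It gives the time, the measured TCP pose, the force, the opening and the grip force at its end, in the units of the state.
- bot.state(): the state, without advancing time (a new reading comes with each control period).
- bot.get_image(name): name is "scene" or "top" or "wrist"; returns a dict with "pixels" (420x560x3 uint8, blue, green, red), "depth" (420x560 float32, m along the optical axis (not along the pixel's ray), 0 where there is no reading), "fx", "fy", "cx", "cy" (pixels), "rvec" (rotation vector, rad) and "tvec" (3), from world to camera coordinates, as OpenCV has them; the wrist camera has in their place "mount" (4x4, takes a point from camera to tool coordinates, whose origin is the TCP and whose axes are the flange's). Camera axes: x right, y down, z forward; pixel columns grow to the right and rows downward; lengths in m; the calibration is good to about 2 mm. A picture is of the moment at which its call begins: read the wrist's pose just before it.
- bot.job_done(): hands the job in; it is judged then, once.
The state is a dict: "time_s": time; "joint_positions": joint angles; "qvel": joint speeds; "joint_efforts": joint torques, N m; "position": TCP position; "eef_rot": TCP orientation; "ft_force": force on the tool from outside, world axes, zero at the start; "ft_torque": the same for the moment, N m; "gripper_width": opening from 0.0 (shut) to 1.0 (fully open); "finger_force": force on a finger pad.
Only numpy, scipy, OpenCV 4.12 (cv2) and the standard library are available. Lean on these libraries where they do the work, as an engineer would, in place of code of your own. Each camera call takes 0.05 s, during which the arm holds its last target. There are 200 camera calls.

## Working session

There is one attempt and no reset: what is moved stays moved. The work goes in short steps, Python scripts to look and compute and a shell command to move; the robot and the scene stay as the last step left them, time stands still between calls to the robot, and variables do not carry over. Pictures are saved under pics/ and viewed, at most 10 in all, crops included, and the job is handed in when it is done.

```bash
mkdir -p pics
cat > h.py <<'E'
import numpy as np, cv2
from scipy.spatial.transform import Rotation as R
from rig import bot
def rq(q): return R.from_quat([q[1],q[2],q[3],q[0]])
def grab(n):
    s=bot.state(); im=bot.get_image(n)
    K=np.array([[im['fx'],0,im['cx']],[0,im['fy'],im['cy']],[0,0,1]])
    if 'mount' in im:
        T=np.eye(4);T[:3,:3]=rq(s['eef_rot']).as_matrix();T[:3,3]=s['position'];T=T@im['mount']
    else:
        Rm=cv2.Rodrigues(np.array(im['rvec']))[0];T=np.eye(4);T[:3,:3]=Rm.T;T[:3,3]=-Rm.T@np.array(im['tvec']).ravel()
    np.savez(n+'.npz',p=im['pixels'],d=im['depth'],K=K,T=T)
    return im['pixels'],im['depth'],K,T
def load(n):
    f=np.load(n+'.npz');return f['p'],f['d'],f['K'],f['T']
def cloud(d,K,T):
    v,u=np.indices(d.shape);P=np.stack([(u-K[0,2])/K[0,0]*d,(v-K[1,2])/K[1,1]*d,d],-1)
    P=P@T[:3,:3].T+T[:3,3];P[d<=0]=np.nan;return P
def proj(X,K,T):
    c=(np.atleast_2d(X)-T[:3,3])@T[:3,:3];return c[:,:2]/c[:,2:]*[K[0,0],K[1,1]]+K[:2,2]
def ray(uv,z,K,T):
    d=T[:3,:3]@np.array([(uv[0]-K[0,2])/K[0,0],(uv[1]-K[1,2])/K[1,1],1]);return T[:3,3]+d*(z-T[2,3])/d[2]
E
python3 - <<'E'
from h import *
for n in ('scene','top','wrist'):
    p,d,K,T=grab(n);cv2.imwrite(f'pics/{n}0.png',p);print(n,T.round(3).tolist(),K[0,0],(d>0).mean())
print(bot.state())
E
```

```text
scene [[-0.083, 0.705, -0.704, 1.193], [0.996, 0.045, -0.072, 0.208], [-0.019, -0.708, -0.706, 0.77], [0.0, 0.0, 0.0, 1.0]] 416.52650152297633 0.9959141156462585
top [[0.018, -0.981, 0.192, 0.313], [-1.0, -0.019, -0.005, 0.15], [0.009, -0.192, -0.981, 1.296], [0.0, 0.0, 0.0, 1.0]] 482.0496472895297 0.995922619047619
wrist [[0.346, -0.906, -0.245, 0.26], [-0.938, -0.335, -0.088, -0.517], [-0.003, 0.26, -0.966, 0.374], [0.0, 0.0, 0.0, 1.0]] 322.50705005464516 0.9956887755102041
{'time_s': 0.15, 'joint_positions': array([ 1.17727487,  0.70693267, -0.02761377,  1.48485374,  0.02201736,
        0.9508939 , -0.07551603]), 'qvel': array([-3.89330074e-04, -2.07173141e-03, -1.03696744e-04, -1.09837422e-03,
       -1.51515835e-04, -1.24443584e-03, -3.50814301e-05]), 'joint_efforts': array([ 4.01099387e-03, -8.83305216e+01,  1.23603031e+00, -2.36192948e+01,
        1.71398988e-02,  5.35046085e-03,  1.16596407e-04]), 'position': array([ 0.19813765, -0.53973625,  0.40435947]), 'eef_rot': array([-3.82804544e-04,  9.84568442e-01,  1.74999512e-01, -8.60527769e-05]), 'ft_force': array([-0.1979503 ,  0.62704267, -0.05634488]), 'ft_torque': array([ 0.0203458 ,  0.0206154 , -0.00125045]), 'finger_force': 0.0, 'gripper_width': 0.9978612133634324}
```

View pics/scene0.png

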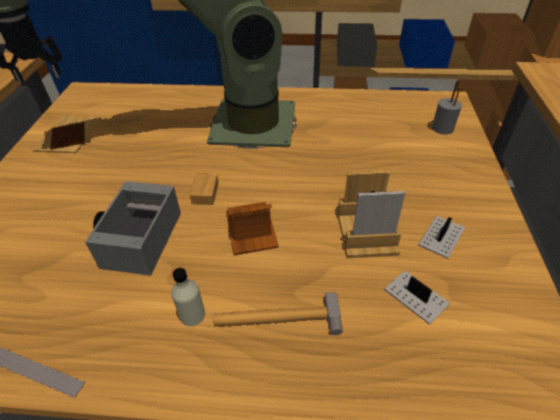

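View pics/top0.png

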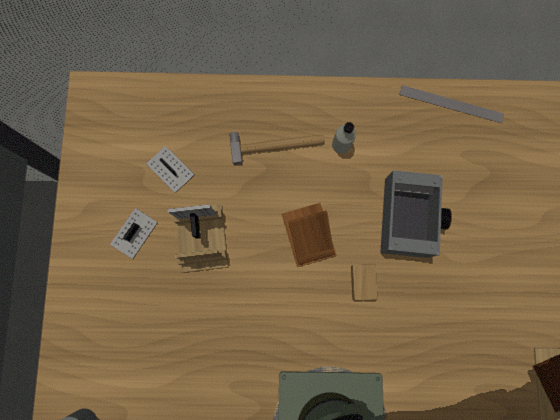

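Scene view: the candidates are the plate in the rack at scene (378,214), top (195,215), and two loose smaller plates at scene (443,235) and (417,295), top (134,233) and (170,170). By the description I choose the one standing in the rack's far slot. The blank is at scene (367,185), the rest at (252,228), the extractor at (137,225), glue (188,298), mallet (280,315), off-cut (204,188).

Run:
```python
from h import *
C={}
for n in('scene','top'):
    p,d,K,T=load(n);P=cloud(d,K,T);C[n]=P
    ok=~np.isnan(P[...,2])
    bench=P[(abs(P[...,2])<0.02)&ok&(P[...,0]>0.3)&(P[...,0]<0.7)];print(n,'bench z',np.median(bench[:,2]))
t0,s0=load('top'),load('scene')
for nm,uv in [('rackplate',(195,212)),('rack',(200,245)),('rest',(308,235)),('extr',(412,215)),('glue',(345,140)),('offcut',(365,283)),('mallet',(235,148))]:
    print(nm,C['top'][uv[1],uv[0]].round(3))
def rect(n,cen,r,z0,z1):
    P=C[n];m=(P[...,2]>z0)&(P[...,2]<z1)&(np.hypot(P[...,0]-cen[0],P[...,1]-cen[1])<r)
    q=P[m][:,:2].astype(np.float32);
    b=cv2.minAreaRect(q*1000);print(n,z0,z1,len(q),np.median(P[m][:,2]).round(4),b);return P[m]
e=C['top'][215,412];
for n in C: rect(n,e,.16,.085,.105)
for n in C: rect(n,C['top'][283,365],.07,.02,.05)
k=C['top'][245,200]
for n in C: rect(n,k,.16,.045,.06); rect(n,k,.16,.13,.15); rect(n,k,.16,.16,.18)
# slope plane
for n in C:
    P=C[n];c=C['top'][235,308];m=(P[...,2]>.03)&(P[...,2]<.105)&(np.hypot(P[...,0]-c[0],P[...,1]-c[1])<.1)
    X=P[m]
    for _ in range(8):
        mu=X.mean(0);nn=np.linalg.svd(X-mu,full_matrices=False)[2][2];nn*=np.sign(nn[2]);X=P[m][abs((P[m]-mu)@nn)<.003]
    print(n,'slope',mu.round(4),nn.round(3),np.degrees(np.arccos(nn[2])),len(X),m.sum(),'yaw',np.degrees(np.arctan2(nn[1],nn[0])))
    print(X.min(0),X.max(0))
# crops
p=s0[0][150:270,320:480];cv2.imwrite('pics/c1.png',cv2.resize(p,None,fx=4,fy=4,interpolation=2))
```

```text
scene bench z 0.0012319390249294626
top bench z -0.0006902277339260188
rackplate [0.516 0.345 0.128]
rack [0.447 0.347 0.013]
rest [0.473 0.063 0.063]
extr [ 0.541 -0.225  0.004]
glue [ 0.717 -0.029  0.105]
offcut [ 0.355 -0.088  0.03 ]
mallet [0.714 0.261 0.028]
scene 0.085 0.105 1880 0.0958 ((536.5596923828125, -208.4256591796875), (131.37657165527344, 209.45083618164062), 85.2016830444336)
top 0.085 0.105 1670 0.0934 ((534.2058715820312, -208.3721923828125), (130.0982666015625, 207.6865234375), 84.74217987060547)
scene 0.02 0.05 609 0.0359 ((362.2333984375, -86.47683715820312), (95.34671783447266, 60.78215408325195), 2.8198957443237305)
top 0.02 0.05 830 0.0337 ((357.6956787109375, -86.85986328125), (87.83881378173828, 61.704132080078125), 1.3894175291061401)
scene 0.045 0.06 511 0.0525 ((471.47650146484375, 344.9091796875), (133.95802307128906, 124.35185241699219), 7.719343662261963)
scene 0.13 0.15 564 0.1403 ((469.6162109375, 344.7377624511719), (119.03507995605469, 100.02592468261719), 8.636507987976074)
scene 0.16 0.18 322 0.1693 ((521.2800903320312, 353.8908996582031), (13.54466438293457, 99.97653198242188), 6.73919153213501)
top 0.045 0.06 344 0.0512 ((467.31365966796875, 344.9089050292969), (132.17437744140625, 124.4894790649414), 7.842068195343018)
top 0.13 0.15 219 0.1407 ((463.5331115722656, 344.25640869140625), (112.13680267333984, 99.01856994628906), 9.314204216003418)
top 0.16 0.18 173 0.1709 ((517.80419921875, 353.20489501953125), (9.097758293151855, 99.39324188232422), 7.265852451324463)
scene slope [0.5201 0.0676 0.0682] [0.956 0.292 0.014] 89.17513193150354 821 927 yaw 16.96580734380697
[0.50300172 0.02039659 0.03011866] [0.53557174 0.11392447 0.10474745]
top slope [0.4761 0.0547 0.0686] [-0.673 -0.208  0.71 ] 44.778767462171004 1117 1339 yaw -162.80369042316156
[ 0.42403223 -0.00281026  0.03007297] [0.52664921 0.11069456 0.10490101]
```

View pics/c1.png

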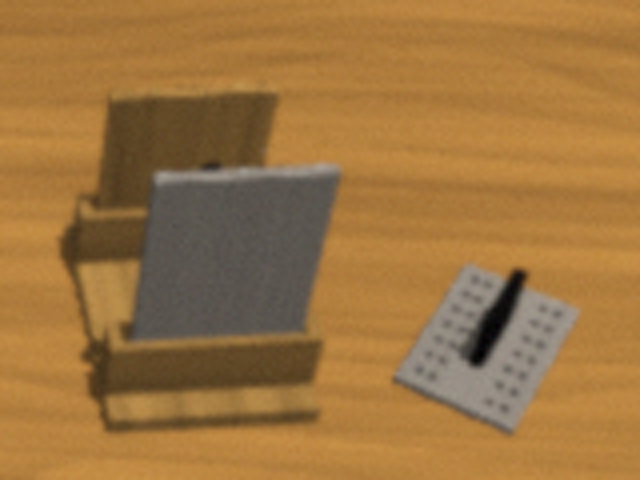

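The crop shows the full-size plate in the far slot (its back towards the camera, fin tip just visible at about crop (210,165)) with the plain board in front slot; the loose plate on the right is smaller. Choice confirmed.

```bash
cat >> h.py <<'E'
def frame(yaw_deg,pitch=0):pass
def rows(pos,Rm,grasp=True,base=None):
    """shift/turn in move units from current pose to target grasp point pos with tool rotation matrix Rm"""
    s=bot.state();R0=rq(s['eef_rot']).as_matrix();p0=np.array(s['position'])
    if base is not None:p0,R0=base
    t=np.array(pos)-(Rm[:,2]*bot.hold_point_z if grasp else 0)
    return np.r_[(R0.T@(t-p0))/.5,np.degrees(R.from_matrix(R0.T@Rm).as_rotvec())/30].round(4)
def mk(y,z):
    y=np.array(y)/np.linalg.norm(y);z=np.array(z)/np.linalg.norm(z);return np.stack([np.cross(y,z),y,z],1)
def gp():
    s=bot.state();Rm=rq(s['eef_rot']).as_matrix();return np.array(s['position'])+Rm[:,2]*bot.hold_point_z,Rm,s
E
python3 - <<'E'
from h import *
print(bot.hold_point_z)
# rest: slope from top; lateral extents
p,d,K,T=load('top');P=cloud(d,K,T)
c=P[235,308];M=(P[...,2]>.012)&(P[...,2]<.13)&(np.hypot(P[...,0]-c[0],P[...,1]-c[1])<.12);Q=P[M]
mu=np.array([.4761,.0547,.0686]);n=np.array([-.673,-.208,.71])
S=Q[abs((Q-mu)@n)<.003]
yaw=np.arctan2(n[1],n[0]);h=np.array([np.cos(yaw),np.sin(yaw),0]);l=np.array([-h[1],h[0],0]);up=np.cross(n,l);up*=np.sign(up[2])
a=(S-mu)@l;b=(S-mu)@up
print('lat',np.percentile(a,[.5,2,98,99.5]),'up',np.percentile(b,[.5,2,98,99.5]))
sr=cv2.minAreaRect((np.c_[a,b]*1000).astype(np.float32));print(sr)
o=(Q-mu)@n;m=o>.006;print('toe proud',np.percentile((Q[m]-mu)@up,[5,50,95]),m.sum())
# offset seen in scene camera: back of board & top edge
E
for r in 1; do :; done
```

```text
0.1547
lat [-0.04988657 -0.0486296   0.04824516  0.04940808] up [-0.06942793 -0.06726538  0.05275154  0.05417728]
((-0.216766357421875, -8.683723449707031), (128.22872924804688, 100.58265686035156), 89.43418884277344)
toe proud [-0.07885772 -0.07132182 -0.06505742] 146
```

Run:
```python
from h import *
u=np.radians(7.4)
print(rows([.5195,.3535,.275],mk([np.cos(u),np.sin(u),0],[0,0,-1])))
```

```text
[ 1.2190e+00 -1.4556e+00 -4.9600e-02 -1.3000e-03 -1.0000e-03 -2.5748e+00]
```

```bash
python3 -m crank '[[0.61,-0.73,0,0,0,-1,1],[0.61,-0.73,0,0,0,-1,1],[0.61,-0.73,0,0,0,-1,1],[0.61,-0.73,0,0,0,-1,1],[0.61,-0.73,0,0,0,-1,1],[0.61,-0.73,0,0,0,-1,1],[0.61,-0.73,0,0,0,-1,1],[0.61,-0.73,0,0,0,-1,1]]'
python3 - <<'E'
from h import *
u=np.radians(7.4)
print(rows([.5195,.3535,.275],mk([np.cos(u),np.sin(u),0],[0,0,-1])))
E
```

```text
time_s: 1.15
position: [0.3591, -0.0899, 0.4048]
eef_rot: [-0.0, 0.905, 0.424, 0.0]
ft_force: [1.8, -0.7, 0.1]
gripper_width: 1.002
finger_force: 0.0
[ 8.8680e-01 -3.2070e-01 -4.9600e-02  3.0000e-04 -6.0000e-04 -1.5723e+00]
```

```bash
python3 -m crank '[[0.88,-0.32,-0.05,0,0,-1,1],[0.88,-0.32,-0.05,0,0,-1,1],[0.88,-0.32,-0.05,0,0,-1,1],[0.88,-0.32,-0.05,0,0,-1,1],[0.88,-0.32,-0.05,0,0,-1,1],[0.88,-0.32,-0.05,0,0,-1,1],[0.88,-0.32,-0.05,0,0,-1,1],[0.88,-0.32,-0.05,0,0,-1,1]]'
python3 -m crank '[[0,0,0,0,0,-0.36,1],[0,0,0,0,0,-0.57,1],[0,0,0,0,0,-0.57,1]]'
python3 - <<'E'
from h import *
u=np.radians(7.4)
print(rows([.5195,.3535,.275],mk([np.cos(u),np.sin(u),0],[0,0,-1])))
p,d,K,T=grab('wrist');cv2.imwrite('pics/w1.png',p)
P=cloud(d,K,T);Q=P[(P[...,2]>.16)&(P[...,2]<.18)&(np.hypot(P[...,0]-.52,P[...,1]-.35)<.08)]
print(len(Q),np.median(Q[:,2]),cv2.minAreaRect((Q[:,:2]*1000).astype(np.float32)))
for z0,z1 in((.14,.15),(.12,.13),(.10,.11),(.08,.09)):
    Q=P[(P[...,2]>z0)&(P[...,2]<z1)&(np.hypot(P[...,0]-.50,P[...,1]-.35)<.07)];
    if len(Q)>5: print(z0,len(Q),cv2.minAreaRect((Q[:,:2]*1000).astype(np.float32)))
E
```

```text
time_s: 2.15
position: [0.5176, 0.3512, 0.4292]
eef_rot: [-0.0, 0.764, 0.645, -0.0]
ft_force: [-0.7, -0.5, -0.1]
gripper_width: 0.997
finger_force: 0.0
time_s: 2.52
position: [0.5178, 0.3482, 0.4295]
eef_rot: [-0.0, 0.661, 0.75, -0.0]
ft_force: [0.1, 0.1, 0.5]
gripper_width: 1.001
finger_force: 0.0
[ 0.0102  0.0046 -0.0005 -0.0011  0.     -0.0063]
1424 0.1721923515917304 ((520.6663818359375, 354.3370056152344), (7.843156337738037, 99.32150268554688), 8.229353904724121)
0.14 8 ((514.7461547851562, 403.65692138671875), (5.461852073669434, 0.10019387304782867), 7.638427734375)
0.12 946 ((501.0587463378906, 360.89471435546875), (83.84501647949219, 40.60599136352539), 43.40216827392578)
0.1 118 ((488.39654541015625, 355.49249267578125), (53.791770935058594, 0.6654958128929138), 8.156631469726562)
0.08 90 ((488.1744079589844, 355.51336669921875), (53.97536087036133, 0.6706845164299011), 8.4024019241333)
```

View pics/w1.png

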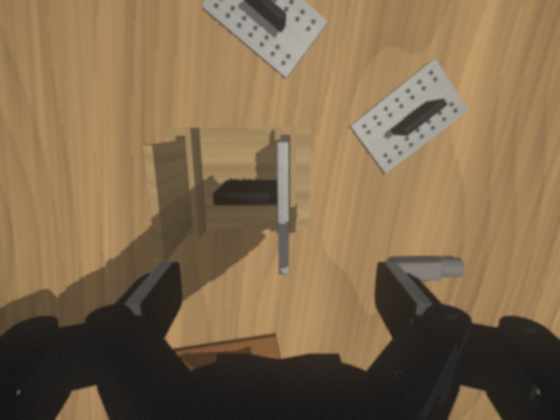

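The wrist view shows the edge at pixel (283,205), the fin (248,192) facing the robot. The fingers straddle the edge, height 0.172 and length 99 mm as they must be.

Run:
```python
from h import *
u=np.radians(8.1)
print(rows([.5204,.3542,.157],mk([np.cos(u),np.sin(u),0],[0,0,-1])))
```

```text
[ 0.0114  0.0067  0.2357 -0.0008  0.     -0.0335]
```

```bash
python3 -m crank '[[0.0114,0.0067,0.05,0,0,-0.033,1],[0.0114,0.0067,0.13,0,0,-0.033,1],[0.0114,0.0067,0.20,0,0,-0.033,1],[0.0114,0.0067,0.235,0,0,-0.033,1],[0.0114,0.0067,0.235,0,0,-0.033,1]]'
python3 -m crank '[[0,0,0,0,0,0,0],[0,0,0,0,0,0,-0.5],[0,0,0,0,0,0,-1],[0,0,0,0,0,0,-1],[0,0,0,0,0,0,-1],[0,0,0,0,0,0,-1],[0,0,0,0,0,0,-1]]'
python3 - <<'E'
from h import *
g,Rm,s=gp();print(g,Rm.round(3).tolist(),s['joint_positions'].round(2))
E
```

```text
time_s: 3.2
position: [0.5202, 0.3543, 0.3114]
eef_rot: [-0.0, 0.655, 0.755, -0.001]
ft_force: [-0.6, 0.5, 1.2]
gripper_width: 0.993
finger_force: 0.0
time_s: 4.08
position: [0.5212, 0.3544, 0.3126]
eef_rot: [0.001, 0.655, 0.756, 0.001]
ft_force: [7.6, 2.0, -2.8]
gripper_width: 0.084
finger_force: 58.6
[0.52161723 0.35457851 0.15790005] [[-0.143, 0.99, 0.003], [0.99, 0.143, 0.001], [0.001, 0.003, -1.0]] [-0.53  0.91 -0.26  1.37  0.27  0.89 -0.72]
```

```bash
python3 -m crank '[[0,0,-0.01,0,0,0,-1],[0,0,-0.03,0,0,0,-1],[0,0,-0.06,0,0,0,-1],[0,0,-0.1,0,0,0,-1],[0,0,-0.15,0,0,0,-1],[0,0,-0.21,0,0,0,-1],[0,0,-0.27,0,0,0,-1],[0,0,-0.30,0,0,0,-1],[0,0,-0.30,0,0,0,-1]]'
python3 - <<'E'
from h import *
g,Rm,s=gp();print(g,s['finger_force'],s['ft_force'],s['ft_torque'])
p,d,K,T=grab('scene');cv2.imwrite('pics/s1.png',p[100:300,250:480])
P=cloud(d,K,T)
for z0,z1 in((.29,.33),(.26,.28),(.22,.24),(.18,.2)):
    Q=P[(P[...,2]>z0)&(P[...,2]<z1)&(np.hypot(P[...,0]-.52,P[...,1]-.35)<.09)];print(z0,len(Q),np.median(Q,0))
# targets at rest
mu=np.array([.4761,.0547,.0686]);n=np.array([-.673,-.208,.71]);n/=np.linalg.norm(n)
yaw=np.arctan2(n[1],n[0]);l=np.array([-np.sin(yaw),np.cos(yaw),0]);up=np.cross(n,l);up*=np.sign(up[2])
toe=mu+up*(.022-mu[2])/up[2];print('toe',toe,'up',up,'lat',l)
E
```

```text
time_s: 5.2
position: [0.5203, 0.3544, 0.4628]
eef_rot: [0.0, 0.654, 0.756, 0.001]
ft_force: [0.0, 0.8, -2.5]
gripper_width: 0.085
finger_force: 59.3
[0.52043972 0.35450869 0.30809767] 59.26868677139282 [ 0.02782604  0.84936986 -2.53592726] [-0.00885412 -0.01894306 -0.01199845]
0.29 807 [0.52703523 0.34674142 0.30880445]
0.26 425 [0.52445858 0.35339312 0.27015597]
0.22 377 [0.52460347 0.3516732  0.22991873]
0.18 341 [0.52469533 0.3534543  0.18964771]
toe [0.43122456 0.04083062 0.022     ] up [0.67824169 0.20962002 0.70430651] lat [ 0.29528271 -0.95540992  0.        ]
```

```bash
cat >> h.py <<'E'
n=np.array([-.673,-.208,.71]);n/=np.linalg.norm(n)
lat=np.cross([0,0,1],n);lat/=np.linalg.norm(lat);up=np.cross(n,lat);up*=np.sign(up[2])
toe=np.array([.4327,.0410,.0222])
Rrest=mk(-n,-up)
def edgept(dn,du): return toe+up*(.1455+du)+n*(.004+dn)
E
python3 - <<'E'
from h import *
print(rows(edgept(.09,.03),Rrest),edgept(.09,.03),edgept(0,0))
E
```

```text
[-0.5428  0.0691  0.2808  1.504  -0.1174 -0.282 ] [0.48847868 0.05823918 0.21253602] [0.52869256 0.07066783 0.12751618]
```

```bash
python3 -m crank '[[-0.1,0.02,0,0.2,-0.02,-0.04,-1],[-0.2,0.04,0,0.5,-0.04,-0.1,-1],[-0.3,0.05,0.03,0.8,-0.06,-0.15,-1],[-0.36,0.05,0.05,1,-0.08,-0.19,-1],[-0.4,0.05,0.08,1,-0.08,-0.19,-1],[-0.4,0.05,0.08,1,-0.08,-0.19,-1]]'
python3 - <<'E'
from h import *
print(rows(edgept(.09,.03),Rrest),gp()[0],gp()[2]['joint_positions'].round(2))
E
```

```text
time_s: 6.0
position: [0.5741, 0.1587, 0.4205]
eef_rot: [-0.154, 0.595, 0.761, -0.21]
ft_force: [-0.2, 0.2, -2.3]
gripper_width: 0.084
finger_force: 59.3
[-0.1383  0.1043  0.1709  0.4995 -0.0379 -0.0968] [0.49911683 0.13763423 0.28683385] [-0.19  0.88 -0.34  1.1   0.16  1.72 -0.25]
```

```bash
python3 -m crank '[[-0.04,0.03,0.05,0.15,-0.01,-0.03,-1],[-0.08,0.06,0.1,0.3,-0.02,-0.06,-1],[-0.12,0.09,0.15,0.45,-0.03,-0.09,-1],[-0.138,0.104,0.171,0.5,-0.038,-0.097,-1],[-0.138,0.104,0.171,0.5,-0.038,-0.097,-1],[-0.138,0.104,0.171,0.5,-0.038,-0.097,-1]]'
python3 - <<'E'
from h import *
print(rows(edgept(.09,.03),Rrest),gp()[0],gp()[2]['joint_positions'].round(2))
print(rows(edgept(0.003,.004),Rrest))
p,d,K,T=grab('wrist');p2,d2,K2,T2=grab('scene')
cv2.imwrite('pics/w2.png',np.hstack([p,p2])[:, :][::2,::2])
P=cloud(d,K,T)
# check slope plane vs estimate with wrist
s=(P-toe)@up;a=(P-toe)@lat;o=(P-toe)@n
m=(abs(a)<.05)&(s>.01)&(s<.12)&(o<.015)&(o>-.015);print('wrist slope off',m.sum(),np.nanmedian(o[m]))
P=cloud(d2,K2,T2);s=(P-toe)@up;a=(P-toe)@lat;o=(P-toe)@n
m=(abs(a)<.06)&(s>-.02)&(s<.25)&(o<.12)&(o>.02);print('plate under',m.sum(),np.nanpercentile(s[m],[1,99]),np.nanpercentile(a[m],[1,99]),np.nanmedian(o[m]))
E
```

```text
time_s: 6.75
position: [0.5932, 0.0934, 0.3244]
eef_rot: [-0.227, 0.547, 0.745, -0.308]
ft_force: [0.5, 0.6, -1.7]
gripper_width: 0.079
finger_force: 59.4
[-0.0053  0.0033  0.0051  0.0099  0.0022  0.0052] [0.48887649 0.06092639 0.21492647] [-0.1   1.05 -0.32  1.09  0.23  1.83 -0.12]
[-0.0057  0.177   0.058   0.0099  0.0022  0.0052]
wrist slope off 8798 -0.00019744508915046872
plate under 93 [0.03648446 0.24978543] [-0.01320196  0.04822433] 0.09052636577510509
```

View pics/w2.png

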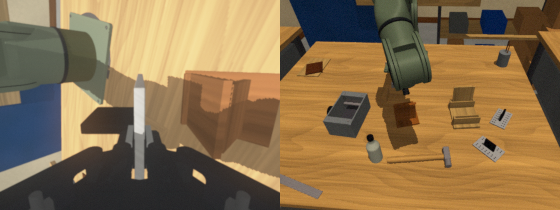

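The left (wrist) half shows the held plate at (140,140) edge-on, the slope at right (210,115); the right half shows the arm over the rest with the blank still in the rack. The slope plane agrees to 0.2 mm.

Run:
```python
from h import *
p,d,K,T=load('wrist');P=cloud(d,K,T);s=(P-toe)@up;a=(P-toe)@lat;o=(P-toe)@n
m=(abs(a)<.09)&(s>-.02)&(s<.14)&(abs(o)<.002);print(m.sum(),'s',np.percentile(s[m],[.5,2,98,99.5]),'a',np.percentile(a[m],[.5,2,98,99.5]))
for lo,hi in((.02,.05),(.05,.08),(.08,.11)):
    k=m&(s>lo)&(s<hi);print(np.percentile(a[k],[1,99]))
m=(abs(a)<.045)&(s>-.03)&(s<.02)&(o<.011)&(o>.008);print('toe top',m.sum(),np.percentile(s[m],[2,98]) if m.any() else 0)
# plate in hand: pixels at metal
m=(abs(a)<.12)&(o>.08)&(o<.115)&(s>-.1)&(s<.3)&(p.min(2)>110)
print('plate',m.sum(),np.percentile(s[m],[1,99]),np.percentile(a[m],[1,99]),np.percentile(o[m],[5,50,95]))
```

```text
9144 s [-0.00020255  0.0007977   0.12112836  0.1217281 ] a [-0.04958146 -0.04848598  0.0480727   0.04973717]
[-0.04908064  0.04911063]
[-0.04911133  0.04911883]
[-0.04913597  0.04929797]
toe top 414 [-0.00915994  0.0019681 ]
plate 4704 [0.08040944 0.19576594] [-0.05171842  0.02055036] [0.08816062 0.09470523 0.10092987]
```

```bash
python3 -m crank '[[-0.0057,0.05,0.02,0.01,0,0.005,-1],[-0.0057,0.1,0.04,0.01,0,0.005,-1],[-0.0057,0.14,0.058,0.01,0,0.005,-1],[-0.0057,0.165,0.058,0.01,0,0.005,-1],[-0.0057,0.177,0.058,0.01,0,0.005,-1],[-0.0057,0.177,0.058,0.01,0,0.005,-1],[-0.0057,0.177,0.058,0.01,0,0.005,-1]]'
python3 - <<'E'
from h import *
print(rows(edgept(0.0,.001),Rrest),gp()[2]['ft_force'],gp()[2]['ft_torque'])
E
```

```text
time_s: 7.72
position: [0.6341, 0.1021, 0.2407]
eef_rot: [-0.228, 0.548, 0.742, -0.311]
ft_force: [0.0, 0.5, -1.2]
gripper_width: 0.085
finger_force: 59.4
[ 0.0021  0.0058  0.0042 -0.0042  0.0019 -0.0013] [ 0.00960686  0.51474376 -1.22066559] [ 0.38214812 -1.13925989  0.05254257]
```

```bash
python3 -m crank '[[0.001,0.003,0.001,0,0,0,-1],[0.002,0.006,0.002,0,0,0,-1],[0.002,0.006,0.004,0,0,0,-1],[0.002,0.006,0.004,0,0,0,-1]]'
python3 - <<'E'
from h import *
print(rows(edgept(0.0,.001),Rrest),gp()[2]['ft_force'],gp()[2]['ft_torque'])
p,d,K,T=grab('wrist');P=cloud(d,K,T);s=(P-toe)@up;a=(P-toe)@lat;o=(P-toe)@n
m=(abs(a)<.12)&(o>.004)&(o<.02)&(s>-.01)&(s<.17);
for lo in np.arange(0,.16,.02):
    k=m&(s>lo)&(s<lo+.02)
    if k.sum()>20: print(lo.round(3),k.sum(),np.percentile(o[k],[5,50,95]),np.percentile(a[k],[1,99]))
print(cv2.imwrite('pics/w3.png',p))
E
```

```text
time_s: 8.22
position: [0.6344, 0.1032, 0.2366]
eef_rot: [-0.229, 0.548, 0.742, -0.311]
ft_force: [-3.2, -1.2, 4.2]
gripper_width: 0.084
finger_force: 59.8
[ 0.0002 -0.0008 -0.0007 -0.0072  0.0018 -0.001 ] [-3.16111635 -1.15234657  4.15227009] [-0.09560698  0.36110836 -0.05756332]
0.0 23 [0.00446471 0.00767787 0.00934029] [-0.04929648 -0.04373478]
0.04 66 [0.00507296 0.01521743 0.01932524] [-0.0488151  -0.00434068]
0.06 125 [0.00538241 0.01521007 0.01956058] [-0.04884815 -0.00434996]
0.08 191 [0.00544439 0.01455012 0.01934292] [-0.04893899 -0.00442974]
0.1 340 [0.00592044 0.01616053 0.01961643] [-0.04895179  0.00172773]
0.12 176 [0.00487118 0.01199331 0.01894181] [-0.04905322 -0.005704  ]
0.14 789 [0.00491503 0.010833   0.01913835] [-0.0490834   0.02069823]
True
```

View pics/w3.png

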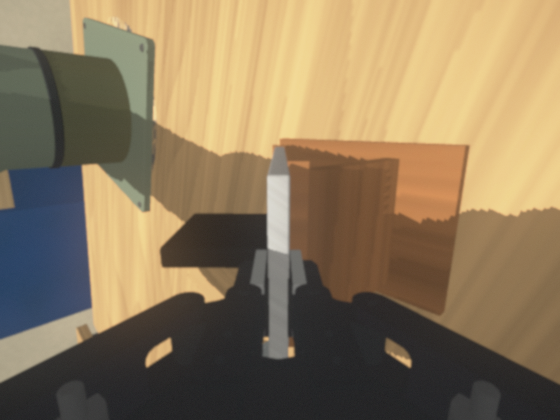

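The plate lies on the slope, its lower edge at the toe (pixel 280,150). Light contact on the slope (about 6 N). Slide a last millimetre to the toe, then open.

```bash
python3 -m crank '[[0,0,0.002,0,0,0,-1],[0,0,0.002,0,0,0,-1]]'
python3 -m crank '[[0,0,0,0,0,0,-0.8],[0,0,0,0,0,0,-0.6],[0,0,0,0,0,0,-0.2],[0,0,0,0,0,0,0.3],[0,0,0,0,0,0,1],[0,0,0,0,0,0,1],[0,0,0,0,0,0,1]]'
python3 -m crank '[[0,0,-0.05,0,0,0,1],[0,0,-0.1,0,0,0,1],[0,0,-0.16,0,0,0,1],[0,0,-0.24,0,0,0,1],[0,0,-0.24,0,0,0,1]]'
python3 - <<'E'
from h import *
p,d,K,T=grab('wrist');P=cloud(d,K,T);s=(P-toe)@up;a=(P-toe)@lat;o=(P-toe)@n
m=(o>.058)&(o<.07)&(abs(a)<.03)&(s>.02)&(s<.14);print('fin top',m.sum(),np.median(o[m]),np.percentile(s[m],[1,99]),np.percentile(a[m],[1,99]))
m=(o>.004)&(o<.012)&(s<.17)&(s>.012)&(abs(a)<.07);print('plate face',m.sum(),np.median(o[m]),np.percentile(s[m],[1,99]),np.percentile(a[m],[1,99]),np.polyfit(s[m],o[m],1),np.polyfit(a[m],o[m],1))
p,d,K,T=grab('top');P=cloud(d,K,T);s=(P-toe)@up;a=(P-toe)@lat;o=(P-toe)@n
m=(o>.055)&(o<.07)&(abs(a)<.03)&(s>.02)&(s<.14);print('top: fin top',m.sum(),np.median(o[m]),np.percentile(s[m],[1,99]),np.percentile(a[m],[1,99]))
m=(o>.004)&(o<.012)&(s<.17)&(s>.012)&(abs(a)<.07);print('plate face',m.sum(),np.median(o[m]) if m.any() else 0)
print(gp()[2]['joint_positions'].round(2))
E
```

```text
time_s: 8.52
position: [0.634, 0.1031, 0.2367]
eef_rot: [-0.228, 0.548, 0.743, -0.31]
ft_force: [3.3, 0.5, 13.0]
gripper_width: 0.08
finger_force: 61.6
time_s: 9.4
position: [0.6338, 0.1031, 0.2358]
eef_rot: [-0.229, 0.548, 0.742, -0.311]
ft_force: [-0.2, -1.0, 0.2]
gripper_width: 1.002
finger_force: 0.0
time_s: 10.02
position: [0.6857, 0.1263, 0.3446]
eef_rot: [-0.17, 0.578, 0.761, -0.238]
ft_force: [0.9, -0.5, -0.4]
gripper_width: 1.002
finger_force: 0.0
fin top 247 0.06165650744328133 [0.04939064 0.11688538] [-0.00501644  0.00620567]
plate face 2142 0.008024933546311792 [0.01959468 0.1618151 ] [-0.04882536  0.04918694] [-0.01589672  0.00945521] [0.00103605 0.00746565]
  return _methods._mean(a, axis=axis, dtype=dtype,
  ret = ret.dtype.type(ret / rcount)
Traceback (most recent call last):
IndexError: index -1 is out of bounds for axis 0 with size 0
```

```bash
cat >> h.py <<'E'
def fin(dn,ds=0,da=0): return toe+up*(.081+ds)+n*(.038+dn)+lat*(.0006+da)
Rfin=mk(lat,-n)
E
python3 - <<'E'
from h import *
g,Rm,s=gp();print(Rm.round(3).tolist(),s['joint_positions'].round(2))
print(rows([.50,.06,.36],mk(lat,[0,0,-1])))
print(rows([.50,.06,.36],mk([1,0,0],[0,0,-1])))
E
```

```text
[[-0.275, 0.803, -0.528], [0.961, 0.218, -0.169], [-0.021, -0.555, -0.832]] [-0.34  1.24  0.61  0.53 -0.42  2.02  0.26]
[-0.034  -0.5127 -0.0583 -0.8555  0.898   2.8552]
[-0.034  -0.5127 -0.0583 -1.1099  0.1952  0.5053]
```

```bash
python3 -m crank '[[0,-0.1,-0.04,-0.2,0.05,0.1,1],[0,-0.2,-0.06,-0.5,0.1,0.2,1],[-0.03,-0.3,-0.06,-0.8,0.2,0.4,1],[-0.03,-0.4,-0.06,-1,0.2,0.5,1],[-0.03,-0.51,-0.06,-1,0.2,0.5,1],[-0.03,-0.51,-0.06,-1,0.2,0.5,1]]'
python3 - <<'E'
from h import *
g,Rm,s=gp();print(g,Rm.round(3).tolist(),s['joint_positions'].round(2))
print(rows([.46,.05,.33],mk(lat,[0,0,-1])))
E
```

```text
time_s: 10.88
position: [0.5, 0.0608, 0.5145]
eef_rot: [-0.022, 0.707, 0.706, -0.023]
ft_force: [0.1, 0.5, -0.5]
gripper_width: 1.0
finger_force: 0.0
[0.49005411 0.06063359 0.36008571] [[0.001, 0.998, -0.065], [1.0, -0.001, -0.001], [-0.001, -0.065, -0.998]] [-0.58  0.59  0.77  1.52 -0.41  1.27  0.25]
[-0.0216 -0.0761  0.0646 -0.105   0.0802  2.4244]
```

```bash
python3 -m crank '[[-0.01,-0.03,0.03,0,0,0.35,1],[-0.02,-0.07,0.06,-0.1,0,0.7,1],[-0.02,-0.07,0.06,-0.1,0,1,1]]'
python3 -m crank '[[0,0,0,0,0,0.35,1],[0,0,0,0,0,0.7,1],[0,0,0,0,0,1,1],[0,0,0,0,0,1,1]]'
python3 - <<'E'
from h import *
g,Rm,s=gp();print(g,Rm.round(3).tolist(),s['joint_positions'].round(2))
t=np.radians(40)
h=n*[1,1,0];h/=np.linalg.norm(h)
for deg in(20,45):
    t=np.radians(deg);z=-(h*np.sin(t)+np.array([0,0,1])*np.cos(t));print(deg,rows(fin(.10),mk(lat,z)),fin(.1))
E
```

```text
time_s: 11.25
position: [0.4644, 0.0517, 0.4835]
eef_rot: [0.003, 0.867, 0.497, -0.012]
ft_force: [0.3, 0.4, 0.7]
gripper_width: 1.004
finger_force: 0.0
time_s: 11.75
position: [0.4655, 0.0519, 0.4837]
eef_rot: [0.006, 0.966, 0.259, -0.011]
ft_force: [0.6, 0.0, -0.2]
gripper_width: 0.999
finger_force: 0.0
[0.46257173 0.04921903 0.32906289] [[0.865, 0.501, -0.019], [0.5, -0.866, -0.018], [-0.025, 0.006, -1.0]] [-0.74  0.67  1.11  1.72 -0.62  1.17 -0.51]
20 [-0.2404 -0.0558  0.328  -0.0585  0.7101  0.4274] [0.39495435 0.02870618 0.17721448]
45 [-0.3487 -0.0814  0.4026 -0.1529  1.5398  0.4134] [0.39495435 0.02870618 0.17721448]
```

```bash
python3 -m crank '[[-0.08,-0.02,0.08,0,0.2,0.14,1],[-0.16,-0.04,0.18,0,0.45,0.28,1],[-0.24,-0.06,0.3,-0.06,0.7,0.42,1],[-0.24,-0.06,0.328,-0.06,0.71,0.427,1],[-0.24,-0.06,0.328,-0.06,0.71,0.427,1],[-0.24,-0.06,0.328,-0.06,0.71,0.427,1]]'
python3 - <<'E'
from h import *
g,Rm,s=gp();print(g,Rm.round(3).tolist(),s['joint_positions'].round(2))
h=n*[1,1,0];h/=np.linalg.norm(h)
for deg in(20,35,45):
    t=np.radians(deg);z=-(h*np.sin(t)+np.array([0,0,1])*np.cos(t));print(deg,rows(fin(.10),mk(lat,z)),fin(.1))
E
```

```text
time_s: 12.5
position: [0.3831, 0.0173, 0.3627]
eef_rot: [-0.036, 0.976, 0.156, 0.15]
ft_force: [1.2, -0.0, -1.5]
gripper_width: 0.998
finger_force: 0.0
[0.42658351 0.03523155 0.21533935] [[0.907, 0.315, 0.281], [0.293, -0.949, 0.116], [0.303, -0.023, -0.953]] [-0.11  0.51  0.01  2.32 -1.39  0.1   0.03]
20 [-0.0969 -0.0145  0.0537 -0.0534  0.0781  0.0228] [0.39495435 0.02870618 0.17721448]
35 [-0.1765 -0.0151  0.0675 -0.0561  0.5781  0.0157] [0.39495435 0.02870618 0.17721448]
45 [-0.2264 -0.0152  0.088  -0.0576  0.9114  0.0108] [0.39495435 0.02870618 0.17721448]
```

Run:
```python
from h import *
g,Rm,s=gp()
h=n*[1,1,0];h/=np.linalg.norm(h)
for deg in(18,):
    t=np.radians(deg);z=-(h*np.sin(t)+np.array([0,0,1])*np.cos(t))
    for dn in(.06,.03,0):print(deg,dn,rows(fin(dn),mk(lat,z)),fin(dn))
```

```text
18 0.06 [-0.0497 -0.012   0.1246 -0.053   0.0115  0.0238] [0.42187041 0.03702496 0.14881864]
18 0.03 [-0.0223 -0.0101  0.178  -0.053   0.0115  0.0238] [0.44205745 0.04326405 0.12752176]
18 0 [ 0.005  -0.0083  0.2314 -0.053   0.0115  0.0238] [0.46224449 0.04950313 0.10622488]
```

```bash
python3 -m crank '[[-0.02,-0.01,0.05,-0.05,0.01,0.024,1],[-0.02,-0.01,0.1,-0.05,0.01,0.024,1],[-0.02,-0.01,0.13,-0.05,0.01,0.024,1],[-0.02,-0.01,0.13,-0.05,0.01,0.024,1]]'
python3 - <<'E'
from h import *
g,Rm,s=gp();print(g,s['joint_positions'].round(2))
h=n*[1,1,0];h/=np.linalg.norm(h)
t=np.radians(18);z=-(h*np.sin(t)+np.array([0,0,1])*np.cos(t))
for dn in(.02,0):print(dn,rows(fin(dn),mk(lat,z)),fin(dn))
p,d,K,T=grab('wrist');P=cloud(d,K,T);s=(P-toe)@up;a=(P-toe)@lat;o=(P-toe)@n
m=(o>.058)&(o<.07)&(abs(a)<.03)&(s>.02)&(s<.14);print('fin top',m.sum(),np.median(o[m]),np.percentile(s[m],[1,99]),np.percentile(a[m],[1,99]))
m=(o>.004)&(o<.012)&(s<.17)&(s>.012)&(abs(a)<.07);print('plate face',m.sum(),np.median(o[m]),np.percentile(s[m],[1,99]),np.percentile(a[m],[1,99]))
for lo in(.04,.07,.1):
    k=(o>.02)&(o<.07)&(abs(a)<.03)&(s>lo)&(s<lo+.02);print(lo,k.sum(),np.percentile(a[k],[1,50,99]) if k.any() else 0)
cv2.imwrite('pics/w4.png',p)
E
```

```text
time_s: 13.0
position: [0.4154, 0.0261, 0.3248]
eef_rot: [-0.026, 0.98, 0.147, 0.134]
ft_force: [0.1, -0.1, -0.9]
gripper_width: 1.001
finger_force: 0.0
[0.45484955 0.04014989 0.17587998] [-0.06  0.62 -0.09  2.25 -1.45  0.    0.05]
0.02 [-0.0507 -0.0157  0.1049 -0.0214  0.0773 -0.0059] [0.44878646 0.04534374 0.1204228 ]
0 [-0.0313 -0.0153  0.1399 -0.0214  0.0773 -0.0059] [0.46224449 0.04950313 0.10622488]
fin top 1661 0.06582036576820356 [0.0489503  0.11617254] [-0.00537768  0.00638332]
plate face 23026 0.008102997285686517 [0.01566002 0.16063925] [-0.04843259  0.04912615]
0.04 202 [-0.00534453  0.00111689  0.00631392]
0.07 407 [-0.00538886  0.00087619  0.00640349]
0.1 1689 [-0.00542424  0.00060044  0.00636454]
```

View pics/w4.png

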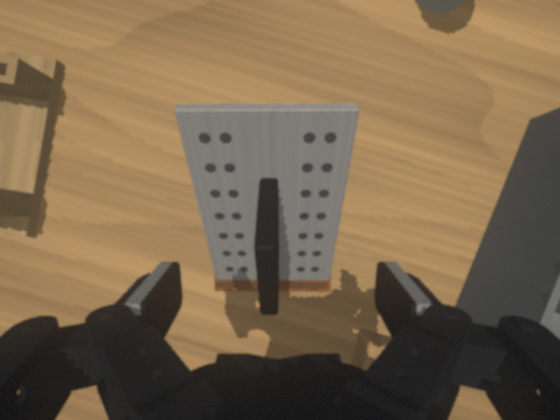

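The wrist view shows the plate flat on the rest, fin from (268,180) to (268,312), fingers either side. Wrist joint 6 is at its range end, so I'll take the fin with the tool steeper (12° from vertical) and slightly higher.

Run:
```python
from h import *
h=n*[1,1,0];h/=np.linalg.norm(h)
for deg in(8,12):
    t=np.radians(deg);z=-(h*np.sin(t)+np.array([0,0,1])*np.cos(t))
    for dn in(.03,.006):print(deg,dn,rows(fin(dn,.001),mk(lat,z)),fin(dn,.001))
```

```text
8 0.03 [-0.0044 -0.0159  0.09   -0.0216 -0.2567 -0.0049] [0.44273569 0.04347367 0.12822606]
8 0.006 [ 0.0189 -0.0156  0.1319 -0.0216 -0.2567 -0.0049] [0.45888533 0.04846494 0.11118856]
12 0.03 [-0.0259 -0.0159  0.0878 -0.0214 -0.1234 -0.0056] [0.44273569 0.04347367 0.12822606]
12 0.006 [-0.0026 -0.0155  0.1298 -0.0214 -0.1234 -0.0056] [0.45888533 0.04846494 0.11118856]
```

```bash
python3 -m crank '[[-0.01,-0.016,0.03,-0.02,-0.12,0,1],[-0.02,-0.016,0.06,-0.02,-0.12,0,1],[-0.02,-0.016,0.09,-0.02,-0.12,0,1],[-0.02,-0.016,0.09,-0.02,-0.12,0,1]]'
python3 - <<'E'
from h import *
g,Rm,s=gp();print(g,s['joint_positions'].round(3),np.degrees(np.arccos(-Rm[2,2])))
h=n*[1,1,0];h/=np.linalg.norm(h)
for deg in(8,12):
    t=np.radians(deg);z=-(h*np.sin(t)+np.array([0,0,1])*np.cos(t))
    print(deg,rows(fin(.006,.001),mk(lat,z)))
d=g-toe;print(d@up,d@n,d@lat)
E
```

```text
time_s: 13.55
position: [0.4245, 0.0345, 0.2873]
eef_rot: [-0.016, 0.984, 0.146, 0.098]
ft_force: [-0.3, -0.5, -0.0]
gripper_width: 1.004
finger_force: 0.0
[0.4535261  0.04375803 0.13561947] [-0.118  0.718 -0.047  2.228 -1.455  0.     0.028] 11.376507999800166
8 [ 0.0213 -0.0064  0.051  -0.0039 -0.1125 -0.0105]
12 [-0.0003 -0.0063  0.0505 -0.0035  0.0208 -0.0107]
0.0945853369741488 0.06592852785069665 0.0035145370934044286
```

```bash
python3 -m crank '[[0.02,-0.006,0.01,0,-0.2,-0.01,1],[0.037,-0.006,0.02,0,-0.21,-0.01,1],[0.037,-0.006,0.035,0,-0.21,-0.01,1],[0.037,-0.006,0.05,0,-0.21,-0.01,1],[0.037,-0.006,0.05,0,-0.21,-0.01,1],[0.037,-0.006,0.05,0,-0.21,-0.01,1]]'
python3 - <<'E'
from h import *
g,Rm,s=gp();print(g,s['joint_positions'].round(3),np.degrees(np.arccos(-Rm[2,2])),'ydev',np.degrees(np.arccos(Rm[:,1]@lat)))
d=g-toe;print('s,n,lat',d@up,d@n,d@lat, Rm[:,2].round(3),Rm[:,1].round(3),lat.round(3))
h=n*[1,1,0];h/=np.linalg.norm(h);t=np.radians(5);z=-(h*np.sin(t)+np.array([0,0,1])*np.cos(t))
print(rows(fin(.006,.001),mk(lat,z)))
E
```

```text
time_s: 14.3
position: [0.4451, 0.0442, 0.2669]
eef_rot: [-0.009, 0.988, 0.149, 0.044]
ft_force: [0.2, -0.0, -0.6]
gripper_width: 1.001
finger_force: 0.0
[0.45808751 0.04889773 0.11284534] [-0.392  0.827  0.413  2.131 -1.183  0.347 -0.242] 5.1196015698589985 ydev 0.23655454765566233
s,n,lat 0.08271649278994263 0.04562298842460363 -4.908212375824214e-05 [ 0.084  0.03  -0.996] [ 0.295 -0.955 -0.004] [ 0.295 -0.955  0.   ]
[ 0.0016  0.      0.0034 -0.0079 -0.0038 -0.0007]
```

```bash
python3 -m crank '[[0,0,0,0,0,0,0.3],[0,0,0,0,0,0,-0.3],[0,0,0,0,0,0,-0.8],[0,0,0,0,0,0,-1],[0,0,0,0,0,0,-1],[0,0,0,0,0,0,-1],[0,0,0,0,0,0,-1]]'
python3 -m crank '[[-0.005,0,-0.01,0,0,0,-1],[-0.01,0,-0.03,0,0,0,-1],[-0.015,0,-0.07,0,0,0,-1],[-0.015,0,-0.12,0,0,0,-1],[-0.015,0,-0.18,0,0,0,-1],[-0.015,0,-0.25,0,0,0,-1],[-0.015,0,-0.3,0,0,0,-1],[-0.015,0,-0.34,0,0,0,-1],[-0.015,0,-0.34,0,0,0,-1]]'
python3 - <<'E'
from h import *
g,Rm,s=gp();print(g,s['joint_positions'].round(3),Rm.round(3).tolist())
for n_ in('scene','top'):
    p,d,K,T=grab(n_);P=cloud(d,K,T)
    for z0,z1 in((.085,.105),):
        m=(P[...,2]>z0)&(P[...,2]<z1)&(np.hypot(P[...,0]-.536,P[...,1]+.208)<.16);q=P[m]
        print(n_,m.sum(),np.median(q[:,2]),cv2.minAreaRect((q[:,:2]*1000).astype(np.float32)))
    m=(P[...,2]>.040)&(P[...,2]<.050)&(np.hypot(P[...,0]-.536,P[...,1]+.208)<.1);print('ledge',m.sum(),np.median(P[m][:,2]) if m.any() else 0)
    cv2.imwrite(f'pics/{n_}5.png',p)
E
```

```text
time_s: 15.18
position: [0.4452, 0.0448, 0.2667]
eef_rot: [-0.008, 0.988, 0.15, 0.044]
ft_force: [-0.4, -0.9, 3.6]
gripper_width: 0.135
finger_force: 58.4
time_s: 16.3
position: [0.4235, 0.0375, 0.4363]
eef_rot: [-0.009, 0.988, 0.15, 0.044]
ft_force: [-0.4, 0.8, -3.3]
gripper_width: 0.138
finger_force: 58.7
[0.43659467 0.0421961  0.28223726] [-0.671  0.571  0.893  1.989 -0.686  0.808 -0.658] [[0.951, 0.297, 0.085], [0.295, -0.955, 0.031], [0.09, -0.004, -0.996]]
scene 1877 0.09583487740225793 ((535.6571044921875, -207.9406280517578), (130.70169067382812, 211.23414611816406), 85.071533203125)
ledge 524 0.046212219140444655
top 1490 0.09340172041915462 ((534.5612182617188, -208.12889099121094), (130.4688262939453, 208.37777709960938), 84.70982360839844)
ledge 366 0.04396981804841904
```

View pics/scene5.png

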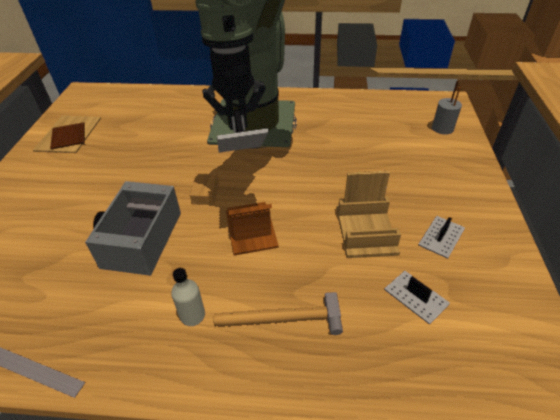

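The picture shows the plate held by its grip at (243,140), clear of the rest, others untouched. The box rim is at (137,225).

```bash
cat >> h.py <<'E'
Rg=np.array([[0.951,0.297,0.085],[0.295,-0.955,0.031],[0.09,-0.004,-0.996]])
def plateR(x,z): return np.stack([x,np.cross(z,x),z],1)
Rpt=Rg.T@plateR(-up,n)
BC=np.array([.536,-.208,0]);by=np.radians(-5);bx=np.array([np.cos(by),np.sin(by),0]);ez=np.array([0,0,1.])
GP=np.array([-.002,0,.0456])
def boxpose(th,ex,z):
    t=np.radians(th);xp=-bx*np.cos(t)-ez*np.sin(t);zp=ez*np.cos(t)-bx*np.sin(t)
    Rp=plateR(xp,zp);o=BC+bx*ex+ez*z-xp*.08
    return o+Rp@GP,R.from_matrix(Rp@Rpt.T).as_matrix()
def platenow():
    g,Rm,s=gp();Rp=Rm@Rpt;o=g-Rp@GP;E=o+Rp[:,0]*.08
    return dict(E=((E-BC)@bx*1000,E[2]*1000,(E-BC)@np.cross(ez,bx)*1000),th=np.degrees(np.arcsin(-Rp[2,0])),yaw=np.degrees(np.arctan2(-Rp[1,0],-Rp[0,0])),F=s['ft_force'].round(1),j=s['joint_positions'].round(2),roll=np.degrees(Rp[2,1]))
E
python3 - <<'E'
from h import *
print(platenow());print(boxpose(25,-62,.150) if 0 else rows(*boxpose(25,-.062,.150)),boxpose(25,-.062,.15)[0])
E
```

```text
{'E': (np.float64(-145.40603851786761), np.float64(190.81651522753862), np.float64(230.7751330123745)), 'th': np.float64(44.63449665832309), 'yaw': np.float64(17.147663237971074), 'F': array([-0.4, -0.4, -2.2]), 'j': array([-0.67,  0.57,  0.89,  1.99, -0.69,  0.81, -0.66]), 'roll': np.float64(0.009345884949814146)}
[ 0.117   0.5619  0.127   0.0626 -0.6432  0.7428] [ 0.52907231 -0.20739391  0.22598233]
```

```bash
python3 -m crank '[[0.02,0.06,0,0,-0.08,0.1,-1],[0.04,0.14,0,0.01,-0.18,0.25,-1],[0.05,0.23,0,0.02,-0.3,0.4,-1],[0.07,0.33,0.02,0.04,-0.45,0.55,-1],[0.09,0.43,0.05,0.06,-0.55,0.68,-1],[0.11,0.51,0.08,0.06,-0.64,0.74,-1],[0.117,0.55,0.09,0.06,-0.64,0.74,-1],[0.117,0.562,0.09,0.06,-0.64,0.74,-1],[0.117,0.562,0.09,0.06,-0.64,0.74,-1]]'
python3 - <<'E'
from h import *
print(platenow());print(rows(*boxpose(22,-.062,.130)))
# measured plate and box
for n_ in('scene','top','wrist'):
    p,d,K,T=grab(n_);P=cloud(d,K,T);x=(P-BC)@bx*1000;y=(P-BC)@np.cross(ez,bx)*1000;z=P[...,2]*1000
    m=(z>88)&(z<100)&(abs(x)<115)&(abs(y)<75)
    print(n_,'rim',m.sum(),np.percentile(x[m],[1,99]).round(1) if m.any() else 0,np.percentile(y[m],[1,99]).round(1) if m.any() else 0)
    cv2.imwrite(f'pics/{n_}6.png',p)
a=cv2.imread('pics/scene6.png')[110:300,60:300];b=cv2.imread('pics/wrist6.png')
cv2.imwrite('pics/m6.png',np.hstack([cv2.resize(a,(440,330)),cv2.resize(b,(440,330))])[:,:][:, :])
q=cv2.imread('pics/m6.png');cv2.imwrite('pics/m6.png',cv2.resize(q,(800,300)))
E
```

```text
time_s: 17.52
position: [0.5664, -0.2121, 0.3944]
eef_rot: [-0.007, 0.991, -0.042, -0.126]
ft_force: [-0.1, 0.2, -2.3]
gripper_width: 0.128
finger_force: 59.1
{'E': (np.float64(-62.83982628412618), np.float64(168.4407714985685), np.float64(-0.9227450977525136)), 'th': np.float64(25.136278881917562), 'yaw': np.float64(-4.940321505788823), 'F': array([-0.1,  0.2, -2.3]), 'j': array([-0.04,  0.98,  0.91,  1.26, -0.59,  1.43, -0.82]), 'roll': np.float64(0.029489132320132304)}
[ 0.0473 -0.0011  0.0785  0.0014 -0.1045  0.0024]
scene rim 1684 [-101.6  104.1] [-63.5  64.6]
top rim 181 [-104.6  -55.6] [-64.7 -33.3]
wrist rim 9365 [ 74.6 103.5] [-62.1  63.3]
```

View pics/m6.png

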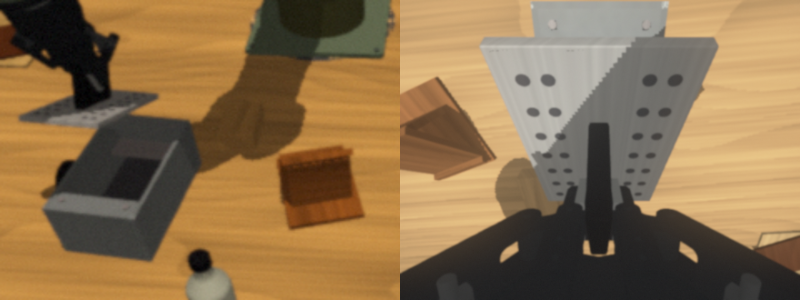

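The left half shows the plate tilted, near end low, above the box mouth; the right half shows the plate (600,110) with the box's far rim straight above at (600,18).

Run:
```python
from h import *
p,d,K,T=load('wrist');P=cloud(d,K,T)
g,Rm,s=gp();Rp=Rm@Rpt;o=g-Rp@GP;L=(P-o)@Rp*1000
m=(abs(L[...,2]-8)<5)&(abs(L[...,1])<60)&(abs(L[...,0])<95)&(p.min(2)>60)
q=L[m];print(m.sum(),np.percentile(q,[1,50,99],axis=0).round(1).tolist());A=np.c_[q[:,:2],np.ones(len(q))];print(np.linalg.lstsq(A,q[:,2],rcond=None)[0])
k=(abs(L[...,1])<12)&(L[...,2]>63)&(L[...,2]<69)&(abs(L[...,0])<50);print('fin',k.sum(),np.percentile(L[k],[1,99],axis=0).round(1).tolist())
for x0 in(-70,-40,-10):
    r=q[abs(q[:,0]-x0)<5];print(x0,np.percentile(r[:,1],[.5,99.5]).round(1))
for w in((25,-.062,.12),(22,-.062,.066),(22,-.091,.062)):print(w,rows(*boxpose(*w)))
```

```text
50131 [[-80.2, -48.7, 3.9], [-52.6, 0.1, 8.4], [63.2, 48.6, 9.7]]
[ 1.67963777e-03 -4.03296510e-03  8.39235560e+00]
fin 2525 [[-36.5, -11.4, 63.1], [31.0, 11.3, 68.5]]
-70 [-49.1  49.2]
-40 [-49.2  49. ]
-10 [-49.3  49. ]
(25, -0.062, 0.12) [ 0.0269  0.0004  0.0946  0.0018 -0.0057  0.0041]
(22, -0.062, 0.066) [ 0.079   0.001   0.2035  0.002  -0.1057  0.0045]
(22, -0.091, 0.062) [ 0.0249  0.0009  0.2257  0.002  -0.1057  0.0045]
```

```bash
python3 -m crank '[[0.02,0,0.03,0,-0.05,0,-1],[0.045,0,0.08,0,-0.1,0,-1],[0.06,0,0.13,0,-0.106,0.004,-1],[0.072,0.001,0.17,0.002,-0.106,0.004,-1],[0.079,0.001,0.195,0.002,-0.106,0.004,-1],[0.079,0.001,0.203,0.002,-0.106,0.004,-1],[0.079,0.001,0.203,0.002,-0.106,0.004,-1]]'
python3 - <<'E'
from h import *
print(platenow());
for w in((22,-.091,.062),(12,-.091,.060),(5,-.091,.058)):print(w,rows(*boxpose(*w)))
E
```

```text
time_s: 18.55
position: [0.5795, -0.2135, 0.2868]
eef_rot: [-0.009, 0.987, -0.043, -0.153]
ft_force: [-0.7, -0.2, -2.2]
gripper_width: 0.133
finger_force: 59.1
{'E': (np.float64(-61.8907752548922), np.float64(66.38946239226854), np.float64(-1.0345319683776992)), 'th': np.float64(21.995839692538055), 'yaw': np.float64(-5.036380719156151), 'F': array([-0.7, -0.2, -2.2]), 'j': array([-0.03,  1.13,  0.86,  1.29, -0.65,  1.32, -0.81]), 'roll': np.float64(0.046592836700943364)}
(22, -0.091, 0.062) [-0.0528 -0.0019  0.026   0.0009  0.0002 -0.0016]
(12, -0.091, 0.06) [ 3.140e-02 -1.700e-03  4.900e-02  1.200e-03 -3.331e-01 -2.000e-04]
(5, -0.091, 0.058) [ 0.0882 -0.0016  0.0747  0.0013 -0.5665  0.0008]
```

```bash
python3 -m crank '[[-0.015,-0.002,0.006,0,0,0,-1],[-0.033,-0.002,0.015,0,0,0,-1],[-0.048,-0.002,0.022,0,0,0,-1],[-0.053,-0.002,0.026,0,0,0,-1],[-0.053,-0.002,0.026,0,0,0,-1]]'
python3 - <<'E'
from h import *
print(platenow());
for w in((17,-.091,.061),(12,-.091,.060),(8,-.091,.059),(4,-.091,.057)):print(w,rows(*boxpose(*w)))
E
```

```text
time_s: 19.18
position: [0.5505, -0.2098, 0.2821]
eef_rot: [-0.009, 0.987, -0.043, -0.153]
ft_force: [0.0, 0.4, -1.5]
gripper_width: 0.133
finger_force: 59.1
{'E': (np.float64(-91.13476251086765), np.float64(61.71959776751726), np.float64(0.13174589864072342)), 'th': np.float64(21.982174137989244), 'yaw': np.float64(-5.041169219691869), 'F': array([ 0. ,  0.4, -1.5]), 'j': array([-0.05,  1.11,  0.85,  1.42, -0.65,  1.23, -0.76]), 'roll': np.float64(0.03309019896279891)}
(17, -0.091, 0.061) [ 0.0425  0.0003  0.009   0.0006 -0.166  -0.0007]
(12, -0.091, 0.06) [ 0.0842  0.0004  0.0224  0.0007 -0.3327  0.    ]
(8, -0.091, 0.059) [ 0.1169  0.0005  0.0359  0.0009 -0.466   0.0006]
(4, -0.091, 0.057) [ 0.1493  0.0006  0.0536  0.001  -0.5994  0.0011]
```

```bash
python3 -m crank '[[0.021,0,0.0045,0,-0.083,0,-1],[0.0425,0,0.009,0,-0.166,0,-1],[0.063,0,0.0155,0,-0.25,0,-1],[0.084,0,0.0225,0,-0.333,0,-1],[0.1005,0,0.029,0,-0.4,0,-1],[0.117,0,0.036,0,-0.466,0,-1],[0.133,0,0.0445,0,-0.533,0,-1],[0.149,0,0.0535,0,-0.6,0,-1],[0.149,0,0.0535,0,-0.6,0,-1],[0.149,0,0.0535,0,-0.6,0,-1]]'
python3 - <<'E'
from h import *
print(platenow());
for w in((0,-.080,.052),(0,-.080,.047)):print(w,rows(*boxpose(*w)))
E
```

```text
time_s: 20.42
position: [0.6131, -0.2153, 0.2343]
eef_rot: [-0.015, 0.951, -0.041, -0.305]
ft_force: [-1.2, 0.7, -1.6]
gripper_width: 0.13
finger_force: 59.1
{'E': (np.float64(-91.13447604670053), np.float64(57.22744294581305), np.float64(-0.05893321742936504)), 'th': np.float64(4.034046873237243), 'yaw': np.float64(-4.970492620148864), 'F': array([-1.2,  0.7, -1.6]), 'j': array([ 0.03,  1.32,  0.85,  0.98, -0.54,  1.67, -0.95]), 'roll': np.float64(0.03362206165850356)}
(0, -0.08, 0.052) [ 0.0581  0.0004  0.0015  0.0018 -0.1342  0.0011]
(0, -0.08, 0.047) [ 0.0639  0.0004  0.0097  0.0018 -0.1342  0.0011]
```

```bash
python3 -m crank '[[0.015,0,0,0,-0.035,0,-1],[0.03,0,0.001,0,-0.07,0,-1],[0.045,0,0.001,0.001,-0.1,0,-1],[0.058,0,0.0015,0.002,-0.134,0,-1],[0.061,0,0.005,0.002,-0.134,0,-1],[0.064,0,0.0095,0.002,-0.134,0,-1],[0.064,0,0.0095,0.002,-0.134,0,-1],[0.064,0,0.0095,0.002,-0.134,0,-1]]'
python3 - <<'E'
from h import *
print(platenow());
for w in((0,-.080,.0455),(0,-.080,.0445)):print(w,rows(*boxpose(*w)))
E
```

```text
time_s: 21.42
position: [0.6363, -0.2171, 0.2118]
eef_rot: [-0.017, 0.94, -0.041, -0.339]
ft_force: [1.2, -0.4, -1.6]
gripper_width: 0.135
finger_force: 59.2
{'E': (np.float64(-79.92808562173623), np.float64(47.02551733237709), np.float64(0.3913867615395463)), 'th': np.float64(-0.020984676771812916), 'yaw': np.float64(-4.991357731462562), 'F': array([ 1.2, -0.4, -1.6]), 'j': array([ 0.07,  1.4 ,  0.84,  0.79, -0.54,  1.81, -1.02]), 'roll': np.float64(-0.033493519832382405)}
(0, -0.08, 0.0455) [ 0.0016  0.0007  0.0024 -0.0004  0.001   0.0013]
(0, -0.08, 0.0445) [ 0.0029  0.0007  0.004  -0.0004  0.001   0.0013]
```

```bash
python3 -m crank '[[0.0008,0,0.0012,0,0,0,-1],[0.0016,0,0.0024,0,0,0,-1],[0.0016,0,0.0024,0,0,0,-1],[0.0016,0,0.0024,0,0,0,-1]]'
python3 -m crank '[[0.0007,0,0.0008,0,0,0,-1],[0.0007,0,0.0008,0,0,0,-1],[0.0007,0,0.0008,0,0,0,-1]]'
python3 - <<'E'
from h import *
print(platenow());print(rows(*boxpose(0,-.080,.0445)))
E
```

```text
time_s: 21.92
position: [0.6362, -0.2171, 0.2101]
eef_rot: [-0.017, 0.94, -0.041, -0.339]
ft_force: [-1.5, -0.3, -1.4]
gripper_width: 0.133
finger_force: 59.2
time_s: 22.3
position: [0.6363, -0.2171, 0.2098]
eef_rot: [-0.017, 0.94, -0.041, -0.339]
ft_force: [2.6, 1.9, 3.9]
gripper_width: 0.13
finger_force: 60.1
{'E': (np.float64(-80.02032139409319), np.float64(45.09551476174239), np.float64(0.4009136681118663)), 'th': np.float64(-0.03508956121089872), 'yaw': np.float64(-4.983767174526839), 'F': array([2.6, 1.9, 3.9]), 'j': array([ 0.07,  1.4 ,  0.84,  0.79, -0.54,  1.81, -1.02]), 'roll': np.float64(-0.030809593606289237)}
[ 0.0005  0.0008  0.0008 -0.0002  0.0014  0.0015]
```

```bash
python3 -m crank '[[0,0,0,0,0,0,-0.85],[0,0,0,0,0,0,-0.7],[0,0,0,0,0,0,-0.5],[0,0,0,0,0,0,-0.3],[0,0,0,0,0,0,-0.3],[0,0,0,0,0,0,-0.3]]'
python3 -m crank '[[-0.01,0,-0.012,0,0,0,-0.3],[-0.03,0,-0.036,0,0,0,-0.3],[-0.06,0,-0.072,0,0,0,-0.3],[-0.1,0,-0.12,0,0,0,-0.3],[-0.15,0,-0.18,0,0,0,-0.3],[-0.2,0,-0.24,0,0.2,0,-0.3],[-0.25,0,-0.3,0,0.4,0,-0.3],[-0.25,0,-0.3,0,0.5,0,-0.3],[-0.25,0,-0.3,0,0.5,0,-0.3]]'
python3 - <<'E'
from h import *
for n_ in('wrist','scene','top'):
    p,d,K,T=grab(n_);P=cloud(d,K,T);x=(P-BC)@bx*1000;y=(P-BC)@np.cross(ez,bx)*1000;z=P[...,2]*1000
    m=(z>48)&(z<58)&(abs(x)<69)&(abs(y)<56)&(p.min(2)>50)
    print(n_,m.sum(),[np.percentile(v[m],[1,50,99]).round(1).tolist() for v in(x,y,z)] if m.any() else 0)
    if m.sum()>50: print(np.linalg.lstsq(np.c_[x[m],y[m],np.ones(m.sum())],z[m],rcond=None)[0].round(4))
    k=(abs(z-111)<5)&(abs(x)<50)&(abs(y)<25);print('fin top',k.sum(),[np.percentile(v[k],[1,99]).round(1).tolist() for v in(x,y)] if k.any() else 0)
    cv2.imwrite(f'pics/{n_}9.png',p)
a=cv2.imread('pics/scene9.png');b=cv2.imread('pics/top9.png');cv2.imwrite('pics/m9.png',cv2.resize(np.hstack([a,b]),(800,300)))
print(gp()[0])
E
```

```text
time_s: 23.05
position: [0.6362, -0.2171, 0.2095]
eef_rot: [-0.017, 0.94, -0.041, -0.339]
ft_force: [0.4, -0.1, 0.3]
gripper_width: 0.351
finger_force: 0.0
time_s: 24.18
position: [0.6352, -0.2179, 0.4067]
eef_rot: [-0.012, 0.976, -0.043, -0.212]
ft_force: [-0.6, 0.4, 0.2]
gripper_width: 0.349
finger_force: 0.0
wrist 10505 [[-67.2, 10.2, 58.6], [-48.0, 0.6, 49.9], [52.0, 53.6, 55.2]]
[-9.00000e-04  1.60000e-03  5.36057e+01]
fin top 997 [[-33.5, 34.6], [-5.0, 6.7]]
scene 523 [[-67.6, 0.6, 36.8], [-48.8, 10.5, 31.5], [51.6, 54.5, 57.1]]
[-3.60000e-03 -3.90000e-03  5.43848e+01]
fin top 146 [[-34.3, 34.4], [-5.6, 7.7]]
top 0 0
fin top 0 0
[ 0.57111499 -0.21154973  0.26426057]
```

View pics/m9.png

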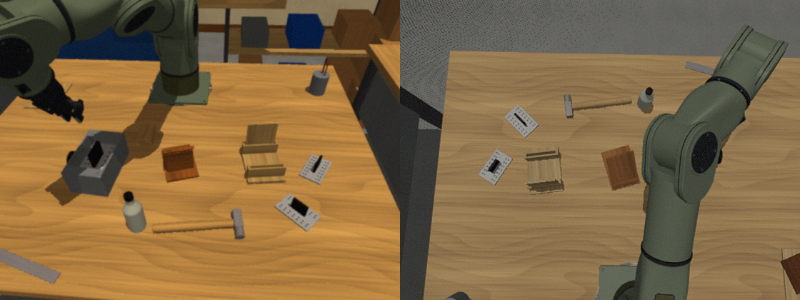

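The plate lies flat in the box, its top face at 53 mm and the fin centred within 1 mm at picture (97,152). The gripper is clear, and the other visible things are in place.

```bash
python3 -c "
from rig import bot
print(bot.job_done())"
```

```text
the job is handed in; nothing more can be done
None
```

The baffle plate is fitted in the extractor and the job is handed in: it lies flat on the ledges with both ends under the lips, centred to about 1 mm, released gently at about 24 s, and nothing else was seen to move (the off-cut was hidden behind the arm in the last pictures).

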